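# Cover the plum pan and hold its carriage lock open

### The arm

A 6-joint arm with a two-finger parallel gripper is mounted at the origin on the work surface. World frame = base frame: x ahead of the robot, y to its left, z up, the work surface at z = 0. Lengths are in m, angles in rad, forces in N, time in s.
With the tool pointing down it reaches from about 0.375 to 0.975 m from the base axis. Payload 3.8 kg.
Tool frame: the origin (TCP) lies between the finger pads; the fingertips stand 22 mm ahead of it and the grasp point (between the pads) lies 3 mm ahead of it (bot.finger_overhang is the distance from the TCP to the fingertips, in m); x points along the fingers, y is the direction in which the jaws open and shut, and the axes are right-handed (so a half turn about x gives the same grasp; the last joint's range is limited). The gripper opens to 85 mm and grips with 20 to 120 N. Pads are 22 mm wide; open, the fingers measure 114 mm over their backs; the gripper's body (76 mm by 85 mm) begins 54 mm behind the grasp point. The pads swing forward as they close: fully open they stand 13 mm farther back than shut.
Start: joints at [-1.247, 0.264, 1.604, -0, 1.274, -0.037], TCP at [0.238, -0.632, 0.253] pointing down, gripper open.
Joint ranges: [-2.63, 2.63], [-0.94, 2.18], [0.31, 2.57], [-1.31, 4.45], [0, 2.66], [-2.55, 2.55]. Speed limits (rad/s): [2.57, 2.57, 3.14, 3.14, 3.14, 3.14].

### API

Orientations are given as a rotation vector (axis times angle).
In Python, from workcell import bot gives the robot as it stands. The module is installed in compiled form; this text tells all that it offers.
- The arm moves only by the tool arm_command, never from a script. Its argument "series" is a list that holds one entry, the list of rows, each a list of 7 numbers: the turn, a rotation vector about the tool's x, y, z in rad, then the shift along the tool's x, y, z in cm, then the opening, from 0 (shut) to 1 (fully open). In form: [[[rx, ry, rz, x, y, z, grip], ...]]. A call has 1 to 10 rows; each row shifts and turns the pose as measured when the row begins, along the tool's axes as they then stand; what a row does not reach is not made up. A row lasts 1/10 s, in which the tool goes at most 50 mm and 8.59 degrees, less where a joint would pass 70% of its speed; a pose out of reach is approached as far as the arm can. A call is refused whole if a number of a shift passes 5 or a number of a turn 0.15, either way. A call with a gripper value outside its range is refused whole. The fingers move at their own pace and stop on an object; "newtons" is the grip in N (left out, the last holds). Time passes only in rows, so rows that do not move let the fingers close. It gives the time, the measured TCP pose, the force and the opening at its end, in the units of the state.
- bot.read_state(): the state, without advancing time (a new reading comes with each control period).
- bot.read_camera(name): name is "side" or "top" or "wrist"; returns (picture, depth): 384x512x3 uint8, blue, green, red; 384x512 float32, m along the optical axis (not along the pixel's ray), 0 where there is no reading.
- bot.camera_info(name): a dict with "K" (3x3 intrinsics, pixels), "extrinsics" (4x4, takes a point from camera to world coordinates). Camera axes: x right, y down, z forward; pixel columns grow to the right and rows downward; lengths in m; the calibration is good to about 2 mm. A picture is of the moment at which its call begins: read the wrist's pose just before it. camera_info takes no time and is no camera call; for the wrist camera it gives the pose at the moment of the call.
- bot.finish_job(): hands the job in, once; it reports no verdict.
The state is a dict: "time": time; "q": joint angles; "joint_vel": joint speeds; "joint_torque": joint torques, N m; "tool_pos": TCP position; "tcp_rot": TCP orientation; "wrist_force": force on the tool from outside, world axes, zero at the start; "torque": the same for the moment, N m; "width": opening from 0.0 (shut) to 1.0 (fully open).
Only numpy, scipy, OpenCV 4.12 (cv2) and the standard library are available. Lean on these libraries where they do the work, as an engineer would, in place of code of your own. Each camera call takes 0.05 s, during which the arm holds its last target.

### The job

Put the loose metal lid on the open pan of plums so that it sits flat and fully home, and let go of it. Then grip the red knob of the sprung lock plunger beside that pan, pull it straight up as far as it goes so that the pin is well clear of its hole, and finish while still holding it there with the gripper, so that a workmate can roll the carriage across. Leave the other things on the counter where they are.

Things in the scene. Friction and masses are not known exactly. Their poses are not given: they have to be found in the camera images.
- carriage: Fixed green base 200 x 250 x 12 mm carrying a rolling aluminium plate with a small steel pan of red plums, 176 x 108 mm over its rim (long side along x), and a green lock bracket beside the pan. Origin on the counter under the pan's centre, z up. It does not move when pushed. The bracket (44 mm along x, y = +112 to +172 mm, top at 87 mm) and the plunger on it (axis at x = 0, y = +130 mm) stand on the +y side.
- pan_mouth (a point): Centre of the pan's mouth, level with the top of its rim, 97 mm above the counter; axes as the carriage. The opening is 160 mm (x) by 92 mm (y); the rim is 8 mm wide. The plums lie 16 mm below the rim.
- lock_hole (a point): Centre of the mouth of the lock hole in the carriage's aluminium tongue, 32 mm above the counter, right below the plunger.
- lid: Loose aluminium lid, 0.2 to 0.4 kg, lying handle up on the counter; plate 176 x 108 x 5 mm. Origin: centre of its underside, x along the long side, z up; a half turn makes no difference. The stepped plug below fits the pan: 0 to 6 mm up 140 x 72 mm, 6 to 12 mm up 152 x 84 mm; plate 12 to 17 mm up. Seated: plate on the rim, x along the carriage's x, origin 12 mm below pan_mouth.
- lid_handle (a point): Centre of the lid's black handle bar, 44 mm above the lid's underside. The bar is 70 mm long (along the lid's x), 16 mm wide (y), 22 mm tall; 16 mm of space between plate and bar.
- knob (a point): Centre of the plunger's red knob: upright cylinder 28 mm diameter, 28 mm tall, centre 118 mm above the counter when the pin is in its hole; it is free all round, over a 20 mm diameter brass bush whose top is 4 mm below the knob. It moves with the plunger.
- pin_tip (a point): Lower end of the plunger's steel pin (11 mm diameter): 12 mm below the hole's mouth at rest, 8 mm above it when fully pulled.
- plunger (a joint): Lift of the plunger in m: 0 = pin seated in its hole, 0.020 = fully up against its stop. A spring pulls it down with 4 N at 0, rising to 9 N at 0.020; it drops back if let go.
- salt_jar: Bystander: small glass salt jar with white cap, 40 mm diameter, 45 mm tall, standing on the carriage's green base behind the lock bracket. Origin: on its axis at the underside.
- tape_roll: Bystander: yellow roll of tape, 60 mm diameter, 24 mm high, lying flat beyond the lid's start place. Origin: on its axis at the underside.
- chili_jar: Bystander: jar with green cap, 50 mm diameter, 75 mm tall, middle of the counter towards the fruit trays. Origin: on its axis at the underside.
- spoon: Bystander: serving spoon 180 mm long lying at the right. Origin: underside, about mid-length.
- pink_bowl: Bystander: pink bowl, 100 mm across, 45 mm high, at the left. Origin: on its axis at the underside.
- sauce_bottle: Bystander: amber bottle with red cap, 60 mm diameter, 170 mm tall, at the right. Origin: on its axis at the underside.
- cup: Bystander: white cup, 76 mm across, 85 mm high, at the right. Origin: on its axis at the underside.

How it is judged:
On the way, in this order (a step that is already met when the one before it is completed fails the run):
1. the lid is home on the pan and released (x of lid in the frame of pan_mouth between -0.006 and 0.006 m and y of lid in the frame of pan_mouth between -0.006 and 0.006 m and z of lid in the frame of pan_mouth below -0.0095 m and angle between the x axis of lid and the x axis of pan_mouth, either way round below 0.08 rad and angle between lid's own z axis and vertical below 0.04 rad and contact force between the fingers and lid below 0.3 N and linear speed of lid below 0.02 m/s), for 0.3 s.
2. the plunger is pulled fully up by the gripper (value of joint plunger above 0.017 m and contact force between the fingers and plunger above 2 N), for 0.3 s.
At the end, for the whole second after the job is handed in: The lid lies flat on the pan, fully home (within 6 mm and 0.08 rad, not propped up more than 2.5 mm), untouched by the gripper and at rest; the plunger is at least 17 of its 20 mm up and the gripper's fingers are holding it (all of step 1 and all of step 2); the arm keeps its last pose, push and grip.
It fails at once if one of the other loose things on the counter is moved more than 30 mm (distance of any of salt_jar, tape_roll, chili_jar, spoon, pink_bowl, sauce_bottle, cup from where it was at the start of the episode above 0.03 m).
It also fails if it takes over 54 s, if anything falls off the work surface, if the arm or the gripper's body presses on something with over 40 N, if the wrist force passes 120 N, or if a joint passes its speed limit or range.

## Working session

There is one attempt and no reset: what is moved stays moved. The work goes in short steps, Python scripts to look and compute and a tool call to move; the robot and the scene stay as the last step left them, time stands still between calls to the robot, and variables do not carry over. Pictures are saved under pics/ and viewed, and the job is handed in when it is done.

Besides the shell and the picture viewer there is one more tool, called after "Emit:" as name(argument=value, ...), one argument or row to a line, values as JSON. arm_command: Moves the arm, as the interface text tells. Its arguments: {"type":"object","properties":{"series":{"type":"array"},"newtons":{"type":"number"}},"required":["series"]}

```bash
mkdir -p pics
python3 - <<'E'
from workcell import bot
import cv2,numpy as np
s=bot.read_state();print({k:np.round(v,3) for k,v in s.items()},bot.finger_overhang)
for n in ["top","side","wrist"]:
    i=bot.camera_info(n);p,d=bot.read_camera(n);cv2.imwrite(f"pics/{n}0.png",p);np.savez(f"pics/{n}0.npz",p=p,d=d,K=i["K"],E=i["extrinsics"])
    print(n,np.round(i["K"],1).tolist(),np.round(i["extrinsics"],3).tolist())
E
```

```text
{'time': np.float64(0.0), 'q': array([-1.247,  0.265,  1.605, -0.   ,  1.274, -0.037]), 'joint_vel': array([ 0.   , -0.001,  0.001, -0.001,  0.001,  0.001]), 'joint_torque': array([-1.0000e-03, -5.1511e+01, -3.6731e+01, -0.0000e+00,  1.3000e-02,
        0.0000e+00]), 'tool_pos': array([ 0.238, -0.631,  0.252]), 'tcp_rot': array([ 2.025,  0.372, -2.026]), 'wrist_force': array([ 0.558,  0.367, -0.182]), 'torque': array([ 0.017,  0.021, -0.01 ]), 'width': np.float64(1.002)} 0.022
top [[396.5, 0.0, 259.9], [0.0, 396.5, 189.1], [0.0, 0.0, 1.0]] [[0.013, -0.993, 0.116, 0.43], [-0.999, -0.017, -0.03, 0.02], [0.031, -0.115, -0.993, 1.308], [0.0, 0.0, 0.0, 1.0]]
side [[489.5, 0.0, 255.3], [0.0, 489.5, 195.1], [0.0, 0.0, 1.0]] [[-0.942, -0.16, 0.294, 0.082], [-0.335, 0.46, -0.822, 1.253], [-0.004, -0.873, -0.487, 0.856], [0.0, 0.0, 0.0, 1.0]]
wrist [[266.1, 0.0, 259.5], [0.0, 266.1, 191.2], [0.0, 0.0, 1.0]] [[0.354, -0.892, -0.282, 0.311], [-0.935, -0.338, -0.103, -0.604], [-0.003, 0.3, -0.954, 0.373], [0.0, 0.0, 0.0, 1.0]]
```

View pics/top0.png

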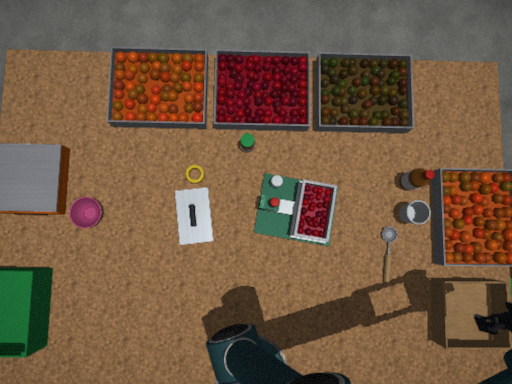

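View pics/side0.png

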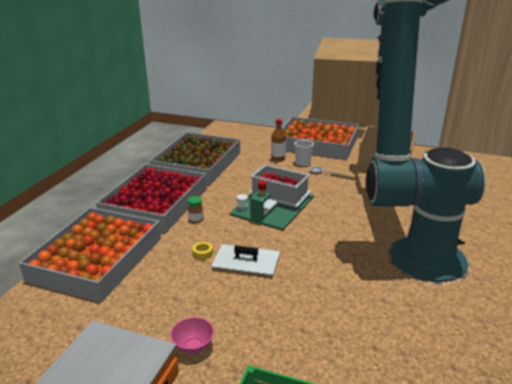

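View pics/wrist0.png

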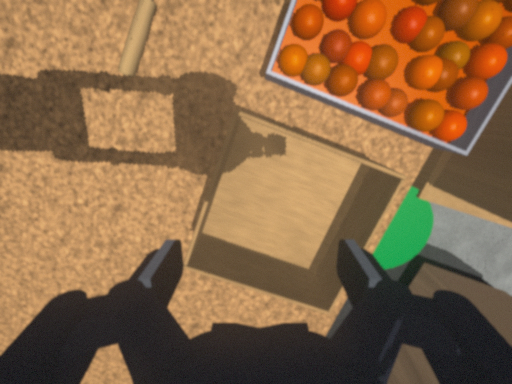

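The top view shows the lid at about (194,215) with its black handle at (193,215). The pan is at (315,212), the red knob at (275,202) and the salt jar at (277,181). Next I'll measure these.

```bash
cat > h.py <<'E'
import numpy as np,cv2
def ray(px,K,E,z):
    px=np.atleast_2d(px).astype(float)
    d=np.c_[px,np.ones(len(px))]@np.linalg.inv(K).T@E[:3,:3].T
    o=E[:3,3]; return o+d*((z-o[2])/d[:,2])[:,None]
def big(mask,n=1):
    cs,_=cv2.findContours(mask.astype(np.uint8),cv2.RETR_EXTERNAL,cv2.CHAIN_APPROX_NONE)
    return sorted(cs,key=cv2.contourArea)[::-1][:n]
def rect(pts):
    return cv2.minAreaRect((pts[:,:2]*1000).astype(np.float32))
E
python3 - <<'E'
from h import *
f=np.load("pics/top0.npz");p,K,E=f["p"],f["K"],f["E"]
hsv=cv2.cvtColor(p,cv2.COLOR_BGR2HSV);h,s,v=[hsv[...,i].astype(int) for i in range(3)]
def roi(m,x0,y0,x1,y1):
    o=np.zeros_like(m);o[y0:y1,x0:x1]=m[y0:y1,x0:x1];return o
m=roi((s<60)&(v>110),165,180,225,252);c=big(m)[0][:,0]
print("lid",c.min(0),c.max(0),rect(ray(c,K,E,.017)))
m=roi(v<60,183,198,203,232);c=big(m)[0][:,0];print("handle",c.min(0),c.max(0),rect(ray(c,K,E,.055)))
m=roi((s<70)&(v>70),291,176,342,248);c=np.vstack(big(m,1))[:,0];print("pan",c.min(0),c.max(0),rect(ray(c,K,E,.097)))
m=roi(((h<8)|(h>172))&(s>150)&(v>90),262,190,286,212);c=big(m)[0][:,0];print("knob",c.min(0),c.max(0),ray([c.mean(0)],K,E,.132),rect(ray(c,K,E,.132)))
m=roi((h>60)&(h<95)&(s>60)&(v>40),245,165,345,255);c=np.vstack(big(m,3))[:,0];print("base",c.min(0),c.max(0),rect(ray(c,K,E,.012)))
cv2.imwrite("pics/crop.png",cv2.resize(p[160:260,160:350],None,fx=4,fy=4,interpolation=cv2.INTER_CUBIC))
g=np.load("pics/side0.npz");cv2.imwrite("pics/crops.png",cv2.resize(g["p"][150:290,190:330],None,fx=4,fy=4,interpolation=cv2.INTER_CUBIC))
E
```

```text
lid [175 187] [213 244] ((491.0151062011719, 195.32022094726562), (177.67831420898438, 110.36581420898438), 7.408966541290283)
handle [189 205] [195 225] ((490.21832275390625, 194.7352294921875), (63.75865173339844, 15.616799354553223), 5.9147748947143555)
pan [291 179] [337 244] ((505.81103515625, -175.9952850341797), (135.78228759765625, 189.45498657226562), 80.66971588134766)
knob [270 198] [278 206] [[ 0.52994615 -0.05773452  0.132     ]] ((530.230224609375, -57.46293640136719), (23.16501235961914, 23.31881332397461), 45.71189880371094)
base [254 174] [328 245] ((517.275634765625, -136.35935974121094), (246.25860595703125, 197.54881286621094), 80.8342514038086)
```

View pics/crop.png

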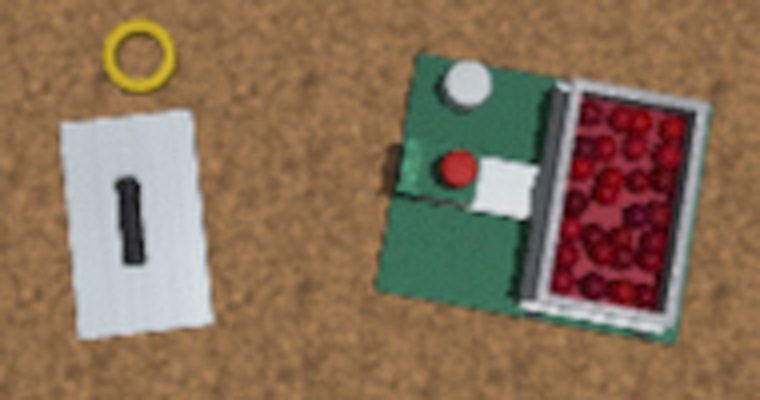

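View pics/crops.png

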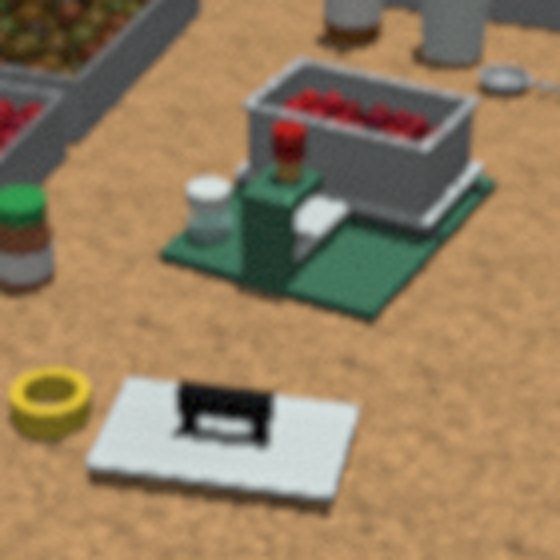

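```bash
cat > go.py <<'E'
# prints shift/turn in tool axes to get to TCP pos + yaw (yaw: direction of tool y in world; half turn free unless given)
import sys,numpy as np
from workcell import bot
from scipy.spatial.transform import Rotation as R
def plan(pos,yaw,show=True):
    s=bot.read_state();C=R.from_rotvec(s["tcp_rot"]);best=None
    for k in (0,np.pi):
        a=yaw+k;y=np.array([np.cos(a),np.sin(a),0]);x=np.array([0,0,-1.]);T=R.from_matrix(np.c_[x,y,np.cross(x,y)])
        r=(C.inv()*T)
        if best is None or r.magnitude()<best[0]: best=(r.magnitude(),r.as_rotvec(),T)
    d=np.array(pos)-s["tool_pos"]
    print("t",round(float(s["time"]),2),"pos",np.round(s["tool_pos"],4),"F",np.round(s["wrist_force"],1),"w",round(float(s["width"]),3),"q6",np.round(s["q"],2))
    print("turn",np.round(best[1],3),"shift cm now-axes",np.round(C.inv().apply(d)*100,2),"final-axes",np.round(best[2].inv().apply(d)*100,2))
if __name__=="__main__":
    a=[float(v) for v in sys.argv[1:]];plan(a[:3],np.radians(a[3]))
E
python3 go.py 0.46 -0.20 0.30 80.8; python3 go.py 0.491 0.195 0.15 97.4
python3 - <<'E'
from workcell import bot
from scipy.spatial.transform import Rotation as R
import numpy as np
print(R.from_rotvec(bot.read_state()["tcp_rot"]).as_matrix().round(3))
E
```

```text
t 0.15 pos [ 0.2381 -0.631   0.2522] F [ 0.2 -0.  -0.2] w 0.998 q6 [-1.25  0.26  1.61 -0.    1.27 -0.04]
turn [0.521 0.    0.002] shift cm now-axes [ -4.72 -32.5  -35.98] final-axes [ -4.78 -46.1  -15.01]
t 0.15 pos [ 0.2381 -0.631   0.2522] F [ 0.2 -0.  -0.2] w 0.998 q6 [-1.25  0.26  1.61 -0.    1.27 -0.04]
turn [0.232 0.    0.002] shift cm now-axes [ 10.35 -68.34 -52.82] final-axes [ 10.22 -78.66 -35.72]
[[-0.001  0.353 -0.936]
 [ 0.002 -0.936 -0.353]
 [-1.    -0.002 -0.   ]]
```

Emit:
arm_command(
  series=[
    [[0.13,0,0,-1.2,0,0,1],[0.13,0,0,-1.2,0,0,1],[0.13,0,0,-1.2,0,0,1],[0.13,0,0,-1.2,0,0,1],[0,0,0,0,-3,-3,1],[0,0,0,0,-4,-3,1],[0,0,0,0,-4.5,-2,1],[0,0,0,0,-4.5,-2,1],[0,0,0,0,-4.5,-1,1],[0,0,0,0,-4.5,-1,1]],
  ],
)

```text
time: 1.15
tool_pos: [0.4029, -0.4037, 0.2963]
tcp_rot: [-2.111, 0.196, 2.122]
wrist_force: [0.6, -0.0, 0.0]
width: 0.999
```

```bash
python3 go.py 0.46 -0.20 0.30 80.8
```

```text
t 1.15 pos [ 0.4029 -0.4037  0.2963] F [ 0.6 -0.   0. ] w 0.999 q6 [-0.83  0.05  1.77  0.    1.33  0.93]
turn [-0.032  0.006  0.008] shift cm now-axes [ -0.22 -21.09  -1.71] final-axes [ -0.37 -21.02  -2.38]
```

Emit:
arm_command(
  series=[
    [[-0.03,0,0,0,-4.5,-0.5,1],[0,0,0,0,-4.5,-0.5,1],[0,0,0,0,-4.5,-0.5,1],[0,0,0,-0.2,-4.5,-0.5,1],[0,0,0,0,-3,-0.4,1],[0,0,0,0,0,0,1],[0,0,0,0,0,0,1]],
  ],
)

```text
time: 1.85
tool_pos: [0.4633, -0.1858, 0.2981]
tcp_rot: [-2.13, 0.152, 2.142]
wrist_force: [-0.3, -0.2, 0.5]
width: 1.007
```

```bash
cat > shot.py <<'E'
import sys,cv2,numpy as np
from workcell import bot
n,name=sys.argv[1:3]
i=bot.camera_info(n);p,d=bot.read_camera(n);cv2.imwrite(f"pics/{name}.png",p);np.savez(f"pics/{name}.npz",p=p,d=d,K=i["K"],E=i["extrinsics"])
E
python3 go.py 0.46 -0.20 0.30 80.8;python3 shot.py wrist w1
```

```text
t 1.85 pos [ 0.4633 -0.1858  0.2981] F [-0.3 -0.2  0.5] w 1.007 q6 [-0.44 -0.09  1.91  0.01  1.34  1.29]
turn [0.007 0.007 0.011] shift cm now-axes [-0.21  1.45  0.11] final-axes [-0.19  1.45  0.1 ]
```

View pics/w1.png

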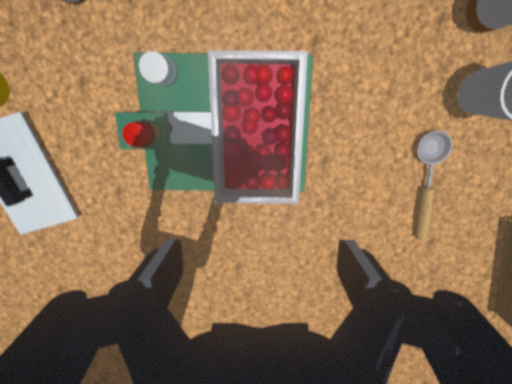

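The wrist view shows the pan rim between about (208,51), (309,50), (299,202) and (215,202), and the knob at (138,133).

Run:
```python
from h import *
f=np.load("pics/w1.npz");p,K,E=f["p"],f["K"],f["E"]
hsv=cv2.cvtColor(p,cv2.COLOR_BGR2HSV);h,s,v=[hsv[...,i].astype(int) for i in range(3)]
# opening+rim: inner contour and outer
# scan profile: print rows across edges
for y in (80,110,125,150,180): print(y,[(x,s[y,x],v[y,x]) for x in list(range(204,226))],"|",[(x,s[y,x],v[y,x]) for x in range(288,314)])
```

```text
80 [(204, np.int64(76), np.int64(137)), (205, np.int64(78), np.int64(137)), (206, np.int64(76), np.int64(134)), (207, np.int64(73), np.int64(136)), (208, np.int64(45), np.int64(146)), (209, np.int64(24), np.int64(162)), (210, np.int64(11), np.int64(179)), (211, np.int64(5), np.int64(186)), (212, np.int64(7), np.int64(195)), (213, np.int64(6), np.int64(209)), (214, np.int64(6), np.int64(213)), (215, np.int64(7), np.int64(195)), (216, np.int64(5), np.int64(156)), (217, np.int64(8), np.int64(121)), (218, np.int64(14), np.int64(112)), (219, np.int64(21), np.int64(109)), (220, np.int64(51), np.int64(124)), (221, np.int64(104), np.int64(144)), (222, np.int64(120), np.int64(153)), (223, np.int64(120), np.int64(142)), (224, np.int64(106), np.int64(125)), (225, np.int64(101), np.int64(119))] | [(288, np.int64(193), np.int64(161)), (289, np.int64(189), np.int64(158)), (290, np.int64(186), np.int64(145)), (291, np.int64(177), np.int64(130)), (292, np.int64(150), np.int64(109)), (293, np.int64(135), np.int64(98)), (294, np.int64(100), np.int64(94)), (295, np.int64(48), np.int64(90)), (296, np.in
[... 6823 characters left out ...]
nt64(217)), (295, np.int64(3), np.int64(226)), (296, np.int64(7), np.int64(216)), (297, np.int64(11), np.int64(205)), (298, np.int64(9), np.int64(197)), (299, np.int64(16), np.int64(180)), (300, np.int64(45), np.int64(158)), (301, np.int64(84), np.int64(146)), (302, np.int64(94), np.int64(139)), (303, np.int64(87), np.int64(140)), (304, np.int64(52), np.int64(133)), (305, np.int64(93), np.int64(153)), (306, np.int64(117), np.int64(189)), (307, np.int64(123), np.int64(211)), (308, np.int64(122), np.int64(215)), (309, np.int64(120), np.int64(204)), (310, np.int64(121), np.int64(194)), (311, np.int64(119), np.int64(189)), (312, np.int64(123), np.int64(190)), (313, np.int64(125), np.int64(190))]
```

Run:
```python
import cv2
p=cv2.imread("pics/w1.png");cv2.imwrite("pics/w1c.png",cv2.resize(p[35:220,105:325],None,fx=3.2,fy=3.2,interpolation=cv2.INTER_NEAREST))
```

```text
(no output)
```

View pics/w1c.png

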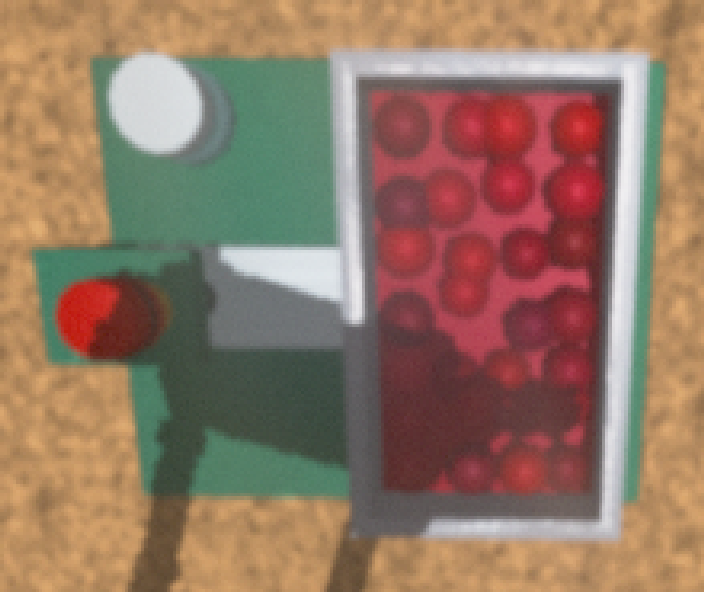

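```bash
cat > pan.py <<'E'
from h import *
import sys
f=np.load(f"pics/{sys.argv[1]}.npz");p,K,E=f["p"],f["K"],f["E"]
x0,x1,y0,y1,t0,t1=[int(a) for a in sys.argv[2:8]]   # approx rim box and rows of tongue
s=cv2.GaussianBlur(cv2.cvtColor(p,cv2.COLOR_BGR2HSV)[...,1],(1,1),0).astype(float);T=42
def cross(a,lo,hi,sgn):  # first crossing below T going from outside in
    idx=range(lo,hi) if sgn>0 else range(hi,lo,-1)
    for i in idx:
        j=i+sgn
        if a[i]>=T>a[j]: return i+sgn*(a[i]-T)/(a[i]-a[j])
L=[];Rr=[];Tp=[];B=[]
for y in range(y0+10,y1-10):
    if not t0<=y<=t1:
        c=cross(s[y],x0-8,x0+12,1); c and L.append((c,y))
    c=cross(s[y],x1-12,x1+8,-1); c and Rr.append((c,y))
for x in range(x0+14,x1-14):
    c=cross(s[:,x],y0-8,y0+12,1); c and Tp.append((x,c))
    c=cross(s[:,x],y1-12,y1+8,-1); c and B.append((x,c))
def fit(pts):
    w=ray(np.array(pts),K,E,.097)[:,:2]
    for _ in range(3):
        vx,vy,cx,cy=cv2.fitLine(w.astype(np.float32),cv2.DIST_HUBER,0,.0005,.0005).ravel()
        r=np.abs((w-[cx,cy])@[-vy,vx]);w=w[r<max(2.5*np.median(r),.0005)]
    return np.array([vx,vy]),np.array([cx,cy]),len(w),r.mean()
F=[fit(q) for q in (L,Rr,Tp,B)]
for n,q in zip("LRTB",F): print(n,"dir deg",np.degrees(np.arctan(q[0][1]/q[0][0])).round(2) if n in"LR" else (np.degrees(np.arctan2(-q[0][0]*np.sign(q[0][1]),abs(q[0][1])))).round(2),q[2],q[3].round(5))
def inter(a,b): 
    t=np.linalg.solve(np.c_[a[0],-b[0]],b[1]-a[1]);return a[1]+t[0]*a[0]
C=[inter(F[i],F[j]) for i,j in((0,2),(1,2),(1,3),(0,3))]
C=np.array(C);print("corners",C.round(4).tolist(),"centre",C.mean(0).round(4),"sides",[np.linalg.norm(C[i]-C[i-1]).round(4) for i in range(4)])
E
python3 pan.py w1 209 304 51 202 113 146
python3 - <<'E'
from h import *
f=np.load("pics/w1.npz");p,K,E=f["p"],f["K"],f["E"]
hsv=cv2.cvtColor(p,cv2.COLOR_BGR2HSV);h,s,v=[hsv[...,i].astype(int) for i in range(3)]
m=((h<8)|(h>172))&(s>160);m[:,:110]=0;m[:,170:]=0;c=big(m)[0][:,0];(cx,cy),_=cv2.minEnclosingCircle(c.astype(np.float32))
print(c.min(0),c.max(0),cx,cy,ray([[cx,cy]],K,E,.125),ray([c.mean(0)],K,E,.118))
# base
m=(h>55)&(h<95)&(s>50);m[:,:110]=0;m[:,325:]=0
c=big(m)[0][:,0];print("base",c.min(0),c.max(0))
E
```

```text
L dir deg -10.19 62 0.00027
R dir deg -9.35 130 7e-05
T dir deg -9.3 67 0.00013
B dir deg -9.49 52 0.00011
corners [[0.6065000295639038, -0.1476999968290329], [0.5889999866485596, -0.2547000050544739], [0.4153999984264374, -0.22619999945163727], [0.43369999527931213, -0.11670000106096268]] centre [ 0.5111 -0.1863] sides [np.float32(0.1756), np.float32(0.1084), np.float32(0.1759), np.float32(0.111)]
[123 122] [148 145] 135.0 135.0 [[ 0.53162247 -0.05631991  0.125     ]] [[ 0.53194042 -0.05444068  0.118     ]]
base [116  53] [209 147]
```

```bash
python3 go.py 0.45 0.19 0.26 97.2
```

```text
t 1.9 pos [ 0.4632 -0.1861  0.298 ] F [ 0.1  0.5 -0.4] w 1.002 q6 [-0.44 -0.09  1.91  0.01  1.34  1.29]
turn [-0.28   0.005  0.012] shift cm now-axes [  4.26 -36.91   7.07] final-axes [  3.8  -37.48  -3.4 ]
```

Emit:
arm_command(
  series=[
    [[-0.1,0,0,0,-3,0,1],[-0.09,0,0,0,-4,0,1],[-0.09,0,0,0,-4.5,0,1],[0,0,0,0,-4.5,0,1],[0,0,0,0,-4.5,0,1],[0,0,0,0,-4.5,0,1],[0,0,0,1,-4.5,0,1],[0,0,0,1,-4,0,1],[0,0,0,1,-3,0,1],[0,0,0,0.5,-1,0,1]],
  ],
)

```text
time: 2.9
tool_pos: [0.4399, 0.1844, 0.2659]
tcp_rot: [2.168, 0.128, -2.169]
wrist_force: [1.5, -0.4, 0.1]
width: 1.001
```

```bash
python3 go.py 0.45 0.19 0.26 97.2
```

```text
t 2.9 pos [0.4399 0.1844 0.2659] F [ 1.5 -0.4  0.1] w 1.001 q6 [ 0.34 -0.13  2.    0.01  1.27  1.8 ]
turn [-0.016 -0.     0.008] shift cm now-axes [ 0.59 -0.45 -1.07] final-axes [ 0.59 -0.43 -1.08]
```

Emit:
arm_command(
  series=[
    [[-0.01,0,0.008,0.5,-0.4,-1,1],[0,0,0,0,0,0,1],[0,0,0,0,0,0,1]],
  ],
)

```text
time: 3.2
tool_pos: [0.4514, 0.1871, 0.2597]
tcp_rot: [2.157, 0.126, -2.16]
wrist_force: [0.1, 0.3, 0.3]
width: 0.998
```

```bash
python3 shot.py wrist w2; python3 go.py 0.4905 0.195 0.12 97.2
```

```text
t 3.25 pos [0.4515 0.187  0.2597] F [ 0.6 -0.3  0.3] w 1.0 q6 [ 0.34 -0.1   1.98 -0.    1.26  1.8 ]
turn [-0.006  0.001 -0.003] shift cm now-axes [13.96 -0.37 -3.99] final-axes [13.97 -0.3  -3.97]
```

View pics/w2.png

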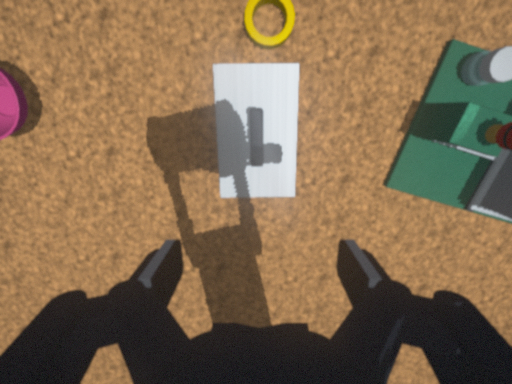

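The wrist view shows the lid plate from (213,63) to (299,63) at the top and (221,198) to (296,197) at the bottom, with the handle at (256,136).

Run:
```python
from h import *
f=np.load("pics/w2.npz");p,K,E=f["p"],f["K"],f["E"]
hsv=cv2.cvtColor(p,cv2.COLOR_BGR2HSV);h,s,v=[hsv[...,i].astype(int) for i in range(3)]
m=(s<50);m[:,:200]=0;m[:,315:]=0;m[210:]=0;m[:50]=0
c=cv2.convexHull(big(m)[0])[:,0];print(c.min(0),c.max(0),rect(ray(c,K,E,.017)))
# handle dark neutral, brightness lower than shadow: end points
for y in (115,125,135,145): print(y,[int(v[y,x]) for x in range(240,275)])
```

```text
[212  62] [299 197] ((492.7619323730469, 196.40109252929688), (177.07656860351562, 109.99565887451172), 7.452204704284668)
115 [211, 219, 222, 223, 222, 221, 208, 166, 139, 125, 114, 116, 116, 119, 122, 124, 122, 124, 127, 125, 123, 119, 144, 190, 219, 229, 230, 229, 230, 230, 230, 231, 232, 234, 234]
125 [130, 133, 151, 180, 200, 209, 188, 158, 138, 125, 116, 111, 113, 116, 117, 120, 123, 123, 122, 124, 125, 125, 146, 191, 220, 227, 227, 228, 229, 229, 229, 230, 231, 233, 232]
135 [126, 127, 125, 129, 140, 159, 167, 149, 131, 124, 115, 105, 109, 114, 115, 115, 117, 121, 121, 123, 122, 121, 146, 191, 218, 225, 225, 227, 228, 227, 228, 229, 231, 232, 230]
145 [121, 121, 123, 126, 124, 125, 126, 126, 127, 122, 109, 103, 104, 106, 103, 110, 109, 111, 111, 117, 118, 115, 117, 125, 136, 138, 138, 135, 137, 133, 132, 132, 134, 132, 135]
```

```bash
python3 go.py 0.4925 0.196 0.12 97.45
```

```text
t 3.25 pos [0.4515 0.187  0.2597] F [ 0.6 -0.3  0.3] w 1.0 q6 [ 0.34 -0.1   1.98 -0.    1.26  1.8 ]
turn [-0.011  0.001 -0.003] shift cm now-axes [13.96 -0.45 -4.2 ] final-axes [13.97 -0.36 -4.18]
```

Emit:
arm_command(
  series=[
    [[-0.011,0,-0.003,2,-0.2,-2,1],[0,0,0,3.5,-0.2,-2.2,1],[0,0,0,3.5,0,0,1],[0,0,0,3,0,0,0.8],[0,0,0,2,0,0,0.7],[0,0,0,0,0,0,0.7],[0,0,0,0,0,0,0.7]],
  ],
)

```text
time: 3.95
tool_pos: [0.5018, 0.1892, 0.1216]
tcp_rot: [2.172, 0.129, -2.15]
wrist_force: [0.9, 0.0, 0.8]
width: 0.7
```

```bash
python3 go.py 0.4925 0.196 0.047 97.45; python3 shot.py wrist w3
```

```text
t 3.95 pos [0.5018 0.1892 0.1216] F [0.9 0.  0.8] w 0.7 q6 [ 0.32  0.12  2.04 -0.    0.98  1.77]
turn [-0.011 -0.01   0.   ] shift cm now-axes [ 7.45 -0.78  0.92] final-axes [ 7.46 -0.8   0.84]
```

View pics/w3.png

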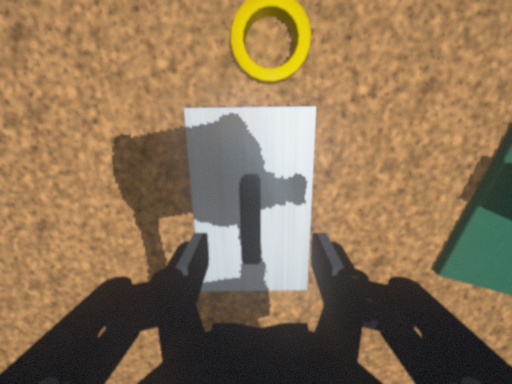

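The handle bar, at (250,220), is left of the jaw centre at about (260). That agrees with the computed -0.8 cm.

Emit:
arm_command(
  series=[
    [[-0.01,-0.01,0,1.5,-0.8,0.9,0.7],[0,0,0,0,0,0,0.7],[0,0,0,0,0,0,0.7]],
  ],
)

```text
time: 4.3
tool_pos: [0.4939, 0.1971, 0.1096]
tcp_rot: [2.163, 0.141, -2.149]
wrist_force: [0.2, 0.2, 0.3]
width: 0.702
```

```bash
python3 go.py 0.4925 0.196 0.047 97.45
```

```text
t 4.3 pos [0.4939 0.1971 0.1096] F [0.2 0.2 0.3] w 0.702 q6 [0.33 0.13 2.05 0.   0.96 1.77]
turn [-0.001 -0.006  0.002] shift cm now-axes [6.26 0.1  0.19] final-axes [6.26 0.09 0.15]
```

Emit:
arm_command(
  series=[
    [[0,-0.006,0,2,0.1,0.15,0.7],[0,0,0,2,0,0,0.7],[0,0,0,1.3,0,0,0.7],[0,0,0,0.8,0,0,0.7],[0,0,0,0,0,0,0.7],[0,0,0,0,0,0,0.7]],
  ],
)

```text
time: 4.9
tool_pos: [0.4959, 0.1983, 0.0508]
tcp_rot: [2.164, 0.146, -2.146]
wrist_force: [0.4, -0.2, -0.8]
width: 0.702
```

```bash
python3 go.py 0.4925 0.196 0.047 97.45
```

```text
t 4.9 pos [0.4959 0.1983 0.0508] F [ 0.4 -0.2 -0.8] w 0.702 q6 [0.33 0.21 2.08 0.   0.84 1.77]
turn [ 0.001 -0.009  0.003] shift cm now-axes [0.38 0.19 0.37] final-axes [0.38 0.18 0.37]
```

Emit:
arm_command(
  series=[
    [[0,-0.009,0.003,0.35,0.2,0.35,0.7],[0,0,0,0,0,0,0.7],[0,0,0,0,0,0,0.7],[0,0,0,0,0,0,0.3],[0,0,0,0,0,0,0],[0,0,0,0,0,0,0],[0,0,0,0,0,0,0],[0,0,0,0,0,0,0],[0,0,0,0,0,0,0],[0,0,0,0,0,0,0]],
  ],
  newtons=60,
)

```text
time: 5.9
tool_pos: [0.4946, 0.1963, 0.0498]
tcp_rot: [2.158, 0.143, -2.15]
wrist_force: [0.0, -0.1, -0.2]
width: 0.176
```

```bash
python3 go.py 0.4925 0.196 0.047 97.45
```

```text
t 5.9 pos [0.4946 0.1963 0.0498] F [ 0.  -0.1 -0.2] w 0.176 q6 [0.33 0.21 2.08 0.   0.84 1.77]
turn [ 0.001 -0.004  0.001] shift cm now-axes [0.28 0.   0.21] final-axes [0.28 0.   0.21]
```

Emit:
arm_command(
  series=[
    [[0,0,0,-1,0,0,0],[0,0,0,-2,0,0,0],[0,0,0,-3.5,0,0,0],[0,0,0,-4,0,0,0],[0,0,0,-4,0,0,0],[0,0,0,-3,0,0,0],[0,0,0,-1,0,0,0],[0,0,0,0,0,0,0],[0,0,0,0,0,0,0]],
  ],
)

```text
time: 6.8
tool_pos: [0.4876, 0.1939, 0.2365]
tcp_rot: [2.138, 0.138, -2.165]
wrist_force: [0.4, 0.3, -4.1]
width: 0.174
```

```bash
python3 shot.py side s3; python3 go.py 0.513 -0.187 0.23 80.65
```

```text
t 6.85 pos [0.4873 0.1938 0.2359] F [-0.5 -0.4 -3.9] w 0.173 q6 [ 0.33 -0.    1.93  0.    1.22  1.77]
turn [ 0.295  0.013 -0.005] shift cm now-axes [ 0.73 38.08  2.44] final-axes [ 0.59 37.16 -8.72]
```

View pics/s3.png

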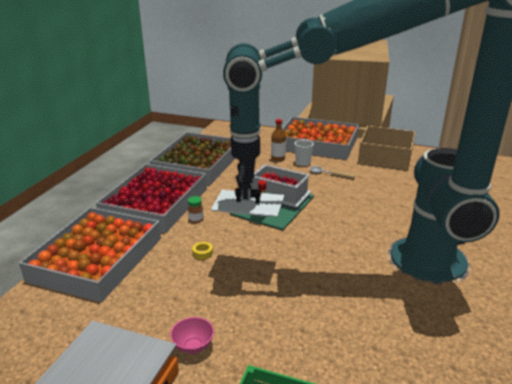

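The lid is lifted and held, at about (250,200) in the side view, with 4 N of weight on the wrist.

Emit:
arm_command(
  series=[
    [[0.05,0.01,0,0,1.5,0,0],[0.08,0,0,0,3,0,0],[0.08,0,0,0,3.5,-1,0],[0.08,0,0,0,3.5,-1,0],[0,0,0,0,4,-1,0],[0,0,0,0,4,-1,0],[0,0,0,0,4,-1,0],[0,0,0,0,4,-1,0],[0,0,0,0,4,-1,0],[0,0,0,0,3,-0.5,0]],
  ],
)

```text
time: 7.85
tool_pos: [0.5097, -0.1733, 0.2152]
tcp_rot: [-2.093, 0.201, 2.169]
wrist_force: [0.4, -0.3, -4.7]
width: 0.172
```

```bash
python3 go.py 0.513 -0.187 0.23 80.65
```

```text
t 7.85 pos [ 0.5097 -0.1733  0.2152] F [ 0.4 -0.3 -4.7] w 0.172 q6 [-0.36  0.05  1.92 -0.02  1.2   1.39]
turn [-0.016  0.035 -0.011] shift cm now-axes [-1.48  1.3  -0.52] final-axes [-1.48  1.29 -0.55]
```

Emit:
arm_command(
  series=[
    [[-0.016,0.034,-0.011,0.2,1.2,-0.5,0],[0,0,0,0,0,0,0],[0,0,0,0,0,0,0],[0,0,0,0,0,0,0]],
  ],
)

```text
time: 8.25
tool_pos: [0.5064, -0.1916, 0.2056]
tcp_rot: [-2.115, 0.186, 2.143]
wrist_force: [0.3, -0.5, -3.3]
width: 0.178
```

```bash
python3 go.py 0.513 -0.187 0.15 80.65; python3 shot.py wrist w4;  python3 shot.py top t4
```

```text
t 8.25 pos [ 0.5064 -0.1916  0.2056] F [ 0.3 -0.5 -3.3] w 0.178 q6 [-0.41  0.06  1.93 -0.    1.16  1.34]
turn [-0.012  0.013  0.   ] shift cm now-axes [ 5.55 -0.57 -0.64] final-axes [ 5.56 -0.56 -0.57]
```

View pics/w4.png

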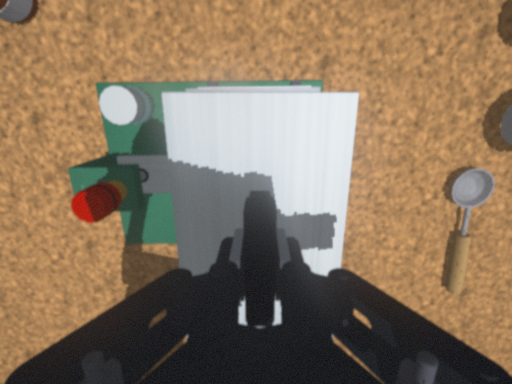

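View pics/t4.png

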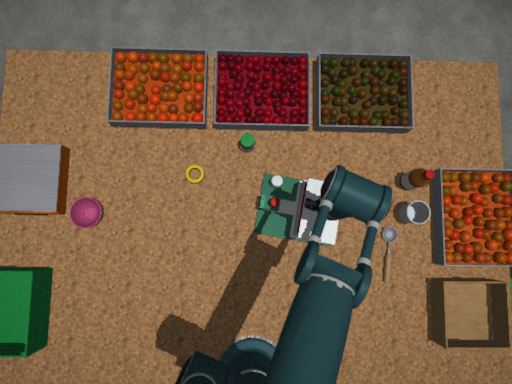

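The lid plate's top edge runs along row 93, from (163,93) to (358,93). Next I'll work out its offset from the TCP.

```bash
cat > lidw.py <<'E'
from h import *
import sys
f=np.load(f"pics/{sys.argv[1]}.npz");p,K,E=f["p"],f["K"],f["E"]
x0,x1,y0,yb,z=int(sys.argv[2]),int(sys.argv[3]),int(sys.argv[4]),int(sys.argv[5]),float(sys.argv[6])
ya=int(sys.argv[7]) if len(sys.argv)>7 else y0+15
g=cv2.cvtColor(p,cv2.COLOR_BGR2HSV)[...,1].astype(float);g=cv2.GaussianBlur(g,(3,3),0)
g0=np.abs(cv2.Sobel(g,-1,1,0));g1=np.abs(cv2.Sobel(g,-1,0,1))
b=20
def peak(a,lo,hi):
    i=lo+int(np.argmax(a[lo:hi]));w=a[i-2:i+3];return (w*np.arange(i-2,i+3)).sum()/w.sum()
def ex(l):  # expected x on left/right slope handled by wide window
    return l
W=lambda q:ray(np.array(q),K,E,z)[:,:2]
def fit(w):
    for _ in range(4):
        vx,vy,cx,cy=cv2.fitLine(w.astype(np.float32),cv2.DIST_HUBER,0,.0005,.0005).ravel()
        r=np.abs((w-[cx,cy])@[-vy,vx]);w=w[r<=max(2.5*np.median(r),.0006)]
    return np.array([vx,vy]),np.array([cx,cy]),len(w),r.mean()
T=fit(W([(x,peak(g1[:,x],y0-6,y0+7)) for x in range(x0+15,x1-15)]))
L=fit(W([(peak(g0[y],x0-8,x0+22),y) for y in range(ya,yb)]))
R_=fit(W([(peak(g0[y],x1-22,x1+8),y) for y in range(ya,yb)]))
for n,q in zip("TLR",(T,L,R_)): print(n,np.degrees(np.arctan2(q[0][1],q[0][0])).round(2),q[2],q[3].round(5))
def inter(a,b):
    t=np.linalg.solve(np.c_[a[0],-b[0]],b[1]-a[1]);return a[1]+t[0]*a[0]
A,B=inter(T,L),inter(T,R_);d=(A-B);wid=np.linalg.norm(d);yaw=np.degrees(np.arctan2(d[1],d[0]))-90
u=np.array([d[1],-d[0]])/wid;c=(A+B)/2-u*.088
print("corners",A.round(4),B.round(4),"width",wid.round(4),"yaw",yaw.round(2),"centre",c.round(4))
E
python3 lidw.py w4 163 358 93 235 0.173
```

```text
T 80.23 116 9e-05
L -10.03 96 0.00016
R -9.71 127 5e-05
corners [ 0.6026 -0.1536] [ 0.5844 -0.2591] width 0.1071 yaw -9.77 centre [ 0.5068 -0.1914]
```

```bash
python3 go.py 0.511 -0.187 0.165 80.65
```

```text
t 8.35 pos [ 0.5068 -0.1912  0.206 ] F [-0.5  0.5 -3.9] w 0.176 q6 [-0.4   0.06  1.93 -0.    1.16  1.34]
turn [-0.011  0.012  0.   ] shift cm now-axes [ 4.09 -0.48 -0.39] final-axes [ 4.1  -0.48 -0.34]
```

Emit:
arm_command(
  series=[
    [[-0.011,0.012,0,1,-0.48,-0.35,0],[0,0,0,1,0,0,0],[0,0,0,1,0,0,0],[0,0,0,0.5,0,0,0],[0,0,0,0,0,0,0],[0,0,0,0,0,0,0]],
  ],
)

```text
time: 8.95
tool_pos: [0.5118, -0.1839, 0.1693]
tcp_rot: [-2.138, 0.17, 2.14]
wrist_force: [0.7, -0.3, -2.8]
width: 0.178
```

```bash
python3 go.py 0.511 -0.187 0.135 80.65; python3 shot.py wrist w5
```

```text
t 8.95 pos [ 0.5118 -0.1839  0.1693] F [ 0.7 -0.3 -2.8] w 0.178 q6 [-0.39  0.09  1.97 -0.    1.08  1.34]
turn [ 0.005  0.001 -0.   ] shift cm now-axes [3.43 0.32 0.03] final-axes [3.43 0.32 0.03]
```

View pics/w5.png

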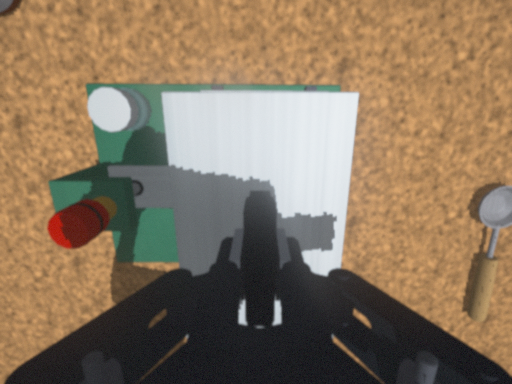

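The lid is square above the pan and covers its mouth. I'll apply the 3 mm y correction and go down.

Emit:
arm_command(
  series=[
    [[0.005,0.001,0,0.6,0.32,0,0],[0,0,0,0.4,0,0,0],[0,0,0,0,0,0,0],[0,0,0,0,0,0,0]],
  ],
)

```text
time: 9.4
tool_pos: [0.5119, -0.1881, 0.1596]
tcp_rot: [-2.138, 0.177, 2.134]
wrist_force: [-0.1, -0.2, -4.0]
width: 0.178
```

```bash
python3 go.py 0.511 -0.187 0.135 80.65
```

```text
t 9.4 pos [ 0.5119 -0.1881  0.1596] F [-0.1 -0.2 -4. ] w 0.178 q6 [-0.4   0.1   1.98 -0.    1.06  1.34]
turn [-0.001 -0.002 -0.001] shift cm now-axes [ 2.46 -0.1   0.11] final-axes [ 2.46 -0.1   0.11]
```

Emit:
arm_command(
  series=[
    [[0,-0.002,0,0.8,-0.1,0.1,0],[0,0,0,0.6,0,0,0],[0,0,0,0.4,0,0,0],[0,0,0,0,0,0,0],[0,0,0,0,0,0,0]],
  ],
)

```text
time: 9.9
tool_pos: [0.5108, -0.1868, 0.1397]
tcp_rot: [-2.136, 0.177, 2.136]
wrist_force: [-1.1, 1.0, -3.8]
width: 0.178
```

```bash
python3 go.py 0.511 -0.187 0.135 80.65
```

```text
t 9.9 pos [ 0.5108 -0.1868  0.1397] F [-1.1  1.  -3.8] w 0.178 q6 [-0.4   0.12  2.   -0.    1.03  1.34]
turn [-0.002  0.    -0.001] shift cm now-axes [ 0.47  0.01 -0.02] final-axes [ 0.47  0.01 -0.02]
```

Emit:
arm_command(
  series=[
    [[0,0,0,0.25,0,0,0],[0,0,0,0.15,0,0,0],[0,0,0,0,0,0,0],[0,0,0,0,0,0,0]],
  ],
)

```text
time: 10.3
tool_pos: [0.5112, -0.1869, 0.1358]
tcp_rot: [-2.137, 0.177, 2.135]
wrist_force: [0.7, 0.3, -2.5]
width: 0.174
```

```bash
python3 go.py 0.511 -0.187 0.135 80.65
```

```text
t 10.3 pos [ 0.5112 -0.1869  0.1358] F [ 0.7  0.3 -2.5] w 0.174 q6 [-0.4   0.12  2.   -0.    1.02  1.34]
turn [-0.001 -0.001 -0.001] shift cm now-axes [0.08 0.01 0.02] final-axes [0.08 0.01 0.02]
```

Emit:
arm_command(
  series=[
    [[0,0,0,0.1,0,0,0],[0,0,0,0.1,0,0,0],[0,0,0,0,0,0,0],[0,0,0,0,0,0,0]],
  ],
)

```text
time: 10.7
tool_pos: [0.5118, -0.1872, 0.1351]
tcp_rot: [-2.138, 0.178, 2.134]
wrist_force: [-0.2, -0.0, -4.7]
width: 0.174
```

```bash
python3 go.py 0.511 -0.187 0.135 80.65
```

```text
t 10.7 pos [ 0.5118 -0.1872  0.1351] F [-0.2 -0.  -4.7] w 0.174 q6 [-0.4   0.12  2.   -0.    1.01  1.34]
turn [-0.001 -0.002 -0.001] shift cm now-axes [ 0.01 -0.01  0.08] final-axes [ 0.01 -0.01  0.08]
```

Emit:
arm_command(
  series=[
    [[0,0,0,0.15,0,0.05,0],[0,0,0,0.15,0,0,0],[0,0,0,0,0,0,0]],
  ],
)

```text
time: 11.0
tool_pos: [0.512, -0.1874, 0.1352]
tcp_rot: [-2.14, 0.178, 2.133]
wrist_force: [0.5, 0.3, -3.5]
width: 0.177
```

Emit:
arm_command(
  series=[
    [[0,0,0,0.3,0,0,0]],
  ],
)

```text
time: 11.1
tool_pos: [0.5125, -0.1876, 0.1347]
tcp_rot: [-2.141, 0.178, 2.132]
wrist_force: [-12.9, 4.9, 28.8]
width: 0.176
```

Contact is at z = 0.135, which is the expected seated height. I'll relax and release.

Emit:
arm_command(
  series=[
    [[0,0,0,-0.05,0,0,0],[0,0,0,0,0,0,0],[0,0,0,0,0,0,0.5],[0,0,0,0,0,0,0.6],[0,0,0,0,0,0,0.6],[0,0,0,0,0,0,0.6],[0,0,0,0,0,0,0.6]],
  ],
)

```text
time: 11.8
tool_pos: [0.5141, -0.1883, 0.1359]
tcp_rot: [-2.145, 0.18, 2.129]
wrist_force: [-0.3, -0.3, 0.0]
width: 0.6
```

```bash
python3 go.py 0.511 -0.187 0.25 80.65
```

```text
t 11.8 pos [ 0.5141 -0.1883  0.1359] F [-0.3 -0.3  0. ] w 0.6 q6 [-0.4   0.12  2.   -0.    1.01  1.34]
turn [-0.001 -0.008 -0.003] shift cm now-axes [-11.41  -0.05   0.23] final-axes [-11.41  -0.07   0.32]
```

Now I'll raise straight up and look.

Emit:
arm_command(
  series=[
    [[0,0,0,-1,0,0,0.6],[0,0,0,-2.5,0,0,0.6],[0,-0.005,0,-3.5,0,0,0.6],[0,0,0,-3.5,0,1.5,0.8],[0,0,0,-2,0,1.5,1],[0,0,0,0,0,1,1],[0,0,0,0,0,0,1],[0,0,0,0,0,0,1]],
  ],
)

```text
time: 12.6
tool_pos: [0.4726, -0.181, 0.2678]
tcp_rot: [-2.14, 0.18, 2.133]
wrist_force: [-0.3, 0.1, 0.4]
width: 0.999
```

```bash
python3 go.py 0.532 -0.057 0.25 80.65; python3 shot.py wrist w6; python3 shot.py side s6
python3 - <<'E'
import cv2
p=cv2.imread("pics/s6.png");cv2.imwrite("pics/s6c.png",cv2.resize(p[130:250,200:340],None,fx=5,fy=5,interpolation=cv2.INTER_CUBIC))
E
```

```text
t 12.6 pos [ 0.4726 -0.181   0.2678] F [-0.3  0.1  0.4] w 0.999 q6 [-0.41 -0.07  1.94 -0.    1.27  1.32]
turn [-0.001 -0.003 -0.003] shift cm now-axes [  1.75 -13.21  -3.82] final-axes [  1.78 -13.2   -3.85]
```

View pics/w6.png

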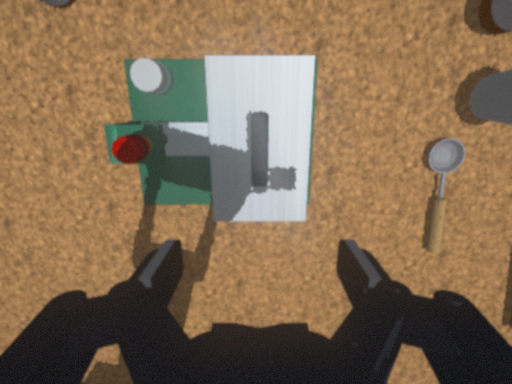

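View pics/s6c.png

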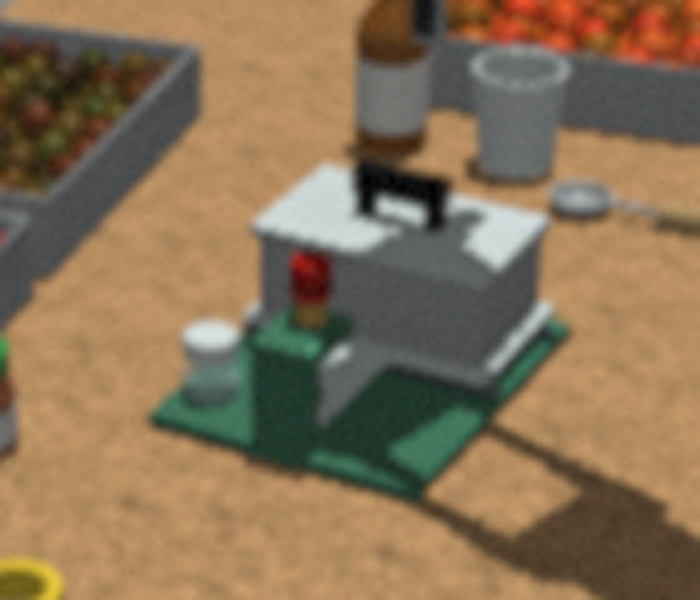

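The lid lies flush on the pan in both views, with its plate from (205,55) to (316,55) in the wrist view. The knob is at (131,149). I'll check the numbers, including depth.

```bash
python3 lidw.py w6 206 315 55 205 0.102 168
python3 - <<'E'
from h import *
f=np.load("pics/w6.npz");p,d,K,E=f["p"],f["d"],f["K"],f["E"]
def pt(u,v):
    z=d[v-2:v+3,u-2:u+3];z=np.median(z[z>0]) if (z>0).any() else 0
    return (E@np.r_[np.linalg.inv(K)@[u,v,1]*z,1])[:3].round(4)
for q in ((215,65),(305,65),(220,210),(297,210),(230,120),(290,120),(260,150)): print(q,pt(*q))
hsv=cv2.cvtColor(p,cv2.COLOR_BGR2HSV);h,s,v=[hsv[...,i].astype(int) for i in range(3)]
m=((h<8)|(h>172))&(s>160);m[:,:105]=0;m[:,165:]=0;c=big(m)[0][:,0]
print(c.min(0),c.max(0),ray([c.mean(0)],K,E,.118).round(4), [pt(*q) for q in ((124,148),(130,152))])
# cloud of knob top
vv,uu=np.nonzero(m);P=np.array([ (E@np.r_[np.linalg.inv(K)@[u,w,1]*d[w,u],1])[:3] for u,w in zip(uu,vv)])
t=P[P[:,2]>.128];print(len(t),t.min(0).round(4),t.max(0).round(4),((t.min(0)+t.max(0))/2).round(4))
E
```

```text
T 80.65 79 7e-05
L -10.22 37 0.00015
R -9.26 35 0.00013
corners [ 0.6074 -0.1492] [ 0.5896 -0.2571] width 0.1094 yaw -9.35 centre [ 0.5116 -0.1888]
(215, 65) [ 0.5962 -0.1568  0.1023]
(305, 65) [ 0.5818 -0.2441  0.1022]
(220, 210) [ 0.4459 -0.1301  0.1023]
(297, 210) [ 0.4314 -0.2177  0.1023]
(230, 120) [ 0.5425 -0.1611  0.1021]
(290, 120) [ 0.5323 -0.2227  0.102 ]
(260, 150) [ 0.5123 -0.1876  0.1404]
[112 136] [143 162] [[ 0.5318 -0.0559  0.118 ]] [array([ 0.5343, -0.059 ,  0.1325]), array([ 0.5297, -0.0635,  0.1325])]
591 [ 0.52   -0.1928  0.128 ] [ 0.5492 -0.0468  0.3888] [ 0.5346 -0.1198  0.2584]
```

```bash
python3 - <<'E'
from h import *
f=np.load("pics/w6.npz");p,d,K,E=f["p"],f["d"],f["K"],f["E"]
vv,uu=np.mgrid[130:170,105:150].reshape(2,-1);z=d[vv,uu]
P=(np.c_[uu,vv,np.ones(len(uu))]@np.linalg.inv(K).T*z[:,None])@E[:3,:3].T+E[:3,3]
t=P[(P[:,2]>.129)&(P[:,2]<.136)];c,r=cv2.minEnclosingCircle((t[:,:2]*1000).astype(np.float32));print(len(t),c,r,t.mean(0).round(4))
E
python3 go.py 0.532 -0.058 0.20 80.65
```

```text
635 (531.6027221679688, -59.141475677490234) 13.888882637023926 [ 0.5321 -0.0599  0.1321]
t 12.7 pos [ 0.4723 -0.1808  0.2668] F [-0.  -0.3 -0.1] w 0.998 q6 [-0.41 -0.07  1.94 -0.    1.27  1.32]
turn [-0.001 -0.001 -0.002] shift cm now-axes [  6.66 -13.1   -3.87] final-axes [  6.68 -13.08  -3.89]
```

Emit:
arm_command(
  series=[
    [[0,0,0,0,-3,-1,0.7],[0,0,0,0,-3.5,-1,0.7],[0,0,0,1,-3.5,-1,0.7],[0,0,0,2,-2.5,-0.8,0.7],[0,0,0,2,-0.5,-0.1,0.7],[0,0,0,0,0,0,0.7],[0,0,0,0,0,0,0.7]],
  ],
)

```text
time: 13.4
tool_pos: [0.5329, -0.0545, 0.2053]
tcp_rot: [-2.121, 0.179, 2.149]
wrist_force: [-0.5, -1.1, 0.3]
width: 0.7
```

```bash
python3 go.py 0.532 -0.059 0.19 80.65
```

```text
t 13.4 pos [ 0.5329 -0.0545  0.2053] F [-0.5 -1.1  0.3] w 0.7 q6 [-0.15  0.04  1.95 -0.    1.16  1.59]
turn [-0.003  0.013 -0.002] shift cm now-axes [ 1.53  0.45 -0.01] final-axes [1.53 0.45 0.01]
```

Emit:
arm_command(
  series=[
    [[0,0.012,0,1.5,0.4,0,0.7],[0,0,0,2,0,0,0.7],[0,0,0,0,0,0,0.7],[0,0,0,0,0,0,0.7]],
  ],
)

```text
time: 13.8
tool_pos: [0.5333, -0.0613, 0.1721]
tcp_rot: [-2.136, 0.184, 2.133]
wrist_force: [0.3, 0.0, 0.6]
width: 0.694
```

```bash
python3 go.py 0.532 -0.059 0.122 80.65;python3 shot.py wrist w7
```

```text
t 13.8 pos [ 0.5333 -0.0613  0.1721] F [0.3 0.  0.6] w 0.694 q6 [-0.16  0.07  1.99 -0.    1.08  1.58]
turn [-0.006 -0.002 -0.003] shift cm now-axes [ 5.01 -0.21  0.18] final-axes [ 5.01 -0.2   0.17]
```

View pics/w7.png

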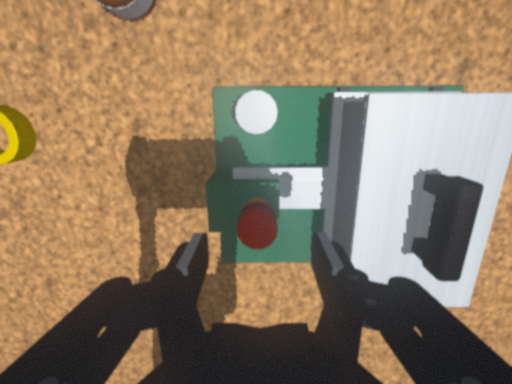

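The knob, at (258,226), is centred between the fingertips at (200) and (320). I'll go down and grip.

Emit:
arm_command(
  series=[
    [[-0.005,0,0,1.5,-0.2,0.15,0.7],[0,0,0,1.5,0,0,0.7],[0,0,0,1.2,0,0,0.7],[0,0,0,0.5,0,0,0.7],[0,0,0,0,0,0,0.7],[0,0,0,0,0,0,0.7]],
  ],
)

```text
time: 14.45
tool_pos: [0.5331, -0.0596, 0.123]
tcp_rot: [-2.142, 0.179, 2.133]
wrist_force: [0.0, -0.2, 0.1]
width: 0.701
```

```bash
python3 go.py 0.532 -0.059 0.122 80.65
```

```text
t 14.45 pos [ 0.5331 -0.0596  0.123 ] F [ 0.  -0.2  0.1] w 0.701 q6 [-0.16  0.12  2.03 -0.    0.99  1.58]
turn [-0.001 -0.004 -0.003] shift cm now-axes [ 0.1  -0.04  0.11] final-axes [ 0.1  -0.04  0.11]
```

Emit:
arm_command(
  series=[
    [[0,0,0,0.05,-0.05,0.1,0.5],[0,0,0,0,0,0,0.4],[0,0,0,0,0,0,0.2],[0,0,0,0,0,0,0],[0,0,0,0,0,0,0],[0,0,0,0,0,0,0],[0,0,0,0,0,0,0],[0,0,0,0,0,0,0]],
  ],
  newtons=70,
)

```text
time: 15.25
tool_pos: [0.5326, -0.0594, 0.1235]
tcp_rot: [-2.144, 0.18, 2.132]
wrist_force: [0.2, -0.8, -1.7]
width: 0.306
```

```bash
python3 go.py 0.532 -0.059 0.142 80.65
```

```text
t 15.25 pos [ 0.5326 -0.0594  0.1235] F [ 0.2 -0.8 -1.7] w 0.306 q6 [-0.16  0.12  2.03 -0.    0.99  1.58]
turn [-0.001 -0.006 -0.004] shift cm now-axes [-1.85 -0.02  0.06] final-axes [-1.85 -0.03  0.07]
```

Emit:
arm_command(
  series=[
    [[0,0,0,-0.5,0,0,0],[0,0,0,-0.5,0,0,0],[0,0,0,-0.5,0,0,0],[0,0,0,-0.3,0,0,0],[0,0,0,0,0,0,0]],
  ],
)

```text
time: 15.75
tool_pos: [0.5326, -0.0594, 0.1406]
tcp_rot: [-2.144, 0.18, 2.132]
wrist_force: [2.9, -1.8, -8.7]
width: 0.304
```

```bash
python3 go.py 0.532 -0.059 0.143 80.65
```

```text
t 15.75 pos [ 0.5326 -0.0594  0.1406] F [ 2.9 -1.8 -8.7] w 0.304 q6 [-0.16  0.1   2.02 -0.    1.02  1.58]
turn [-0.001 -0.006 -0.004] shift cm now-axes [-0.24 -0.03  0.06] final-axes [-0.24 -0.03  0.06]
```

Lift is about 17 mm with an 8.7 N spring load. I'll pull gently up to the stop.

Emit:
arm_command(
  series=[
    [[0,0,0,-0.15,0,0,0],[0,0,0,-0.15,0,0,0],[0,0,0,-0.1,0,0,0]],
  ],
)

```text
time: 16.05
tool_pos: [0.5325, -0.0594, 0.1436]
tcp_rot: [-2.144, 0.18, 2.131]
wrist_force: [6.2, -2.2, -16.0]
width: 0.307
```

```bash
python3 go.py 0.532 -0.059 0.143 80.65; python3 shot.py side s8; python3 go.py 0.532 -0.059 0.143 80.65
python3 - <<'E'
import cv2
p=cv2.imread("pics/s8.png");cv2.imwrite("pics/s8c.png",cv2.resize(p[130:250,200:340],None,fx=5,fy=5,interpolation=cv2.INTER_CUBIC))
E
```

```text
t 16.05 pos [ 0.5325 -0.0594  0.1436] F [  6.2  -2.2 -16. ] w 0.307 q6 [-0.16  0.09  2.02 -0.    1.02  1.58]
turn [-0.001 -0.006 -0.004] shift cm now-axes [ 0.06 -0.03  0.06] final-axes [ 0.06 -0.03  0.06]
t 16.1 pos [ 0.5325 -0.0594  0.1436] F [  5.1  -2.  -11.4] w 0.306 q6 [-0.16  0.09  2.02 -0.    1.02  1.58]
turn [-0.001 -0.006 -0.004] shift cm now-axes [ 0.06 -0.03  0.06] final-axes [ 0.06 -0.03  0.06]
```

View pics/s8c.png

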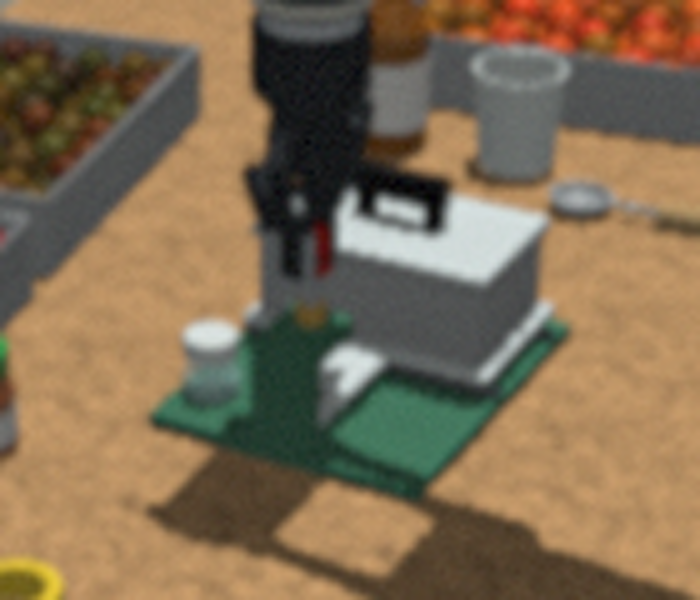

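The knob is up by the full TCP rise of 20.1 mm. The gap over the brass bush shows at (312,300), and the force jumped past the spring's 9 N, so the plunger is against its stop. I'll hold and check.

Emit:
arm_command(
  series=[
    [[0,0,0,0,0,0,0],[0,0,0,-0.05,0,0,0],[0,0,0,0,0,0,0],[0,0,0,0,0,0,0],[0,0,0,0,0,0,0]],
  ],
)

```text
time: 16.6
tool_pos: [0.5325, -0.0594, 0.1435]
tcp_rot: [-2.144, 0.18, 2.132]
wrist_force: [4.3, -1.6, -8.8]
width: 0.307
```

```bash
python3 shot.py wrist w9; python3 go.py 0.532 -0.059 0.143 80.65
python3 - <<'E'
from h import *
f=np.load("pics/w9.npz");p,d,K,E=f["p"],f["d"],f["K"],f["E"]
vv,uu=np.mgrid[0:384,0:512].reshape(2,-1);z=d[vv,uu]
P=(np.c_[uu,vv,np.ones(len(uu))]@np.linalg.inv(K).T*z[:,None])@E[:3,:3].T+E[:3,3]
hsv=cv2.cvtColor(p,cv2.COLOR_BGR2HSV);h,s,v=[hsv[...,i].astype(int) for i in range(3)]
m=(((h<8)|(h>172))&(s>150))[vv,uu]&(np.hypot(P[:,0]-.532,P[:,1]+.059)<.02);print("knob top z",m.sum(),np.percentile(P[m,2],[50,90,98]).round(4))
R=np.array([[np.cos(-.1632),-np.sin(-.1632)],[np.sin(-.1632),np.cos(-.1632)]])
q=(P[:,:2]-[.511,-.187])@R
m=(abs(q[:,0])<.075)&(q[:,1]>.025)&(q[:,1]<.045)&(P[:,2]<.11);print("plate z",m.sum(),np.percentile(P[m,2],[5,50,95]).round(4))
E
```

```text
t 16.65 pos [ 0.5325 -0.0594  0.1435] F [ 4.5 -1.7 -8.9] w 0.306 q6 [-0.16  0.09  2.02 -0.    1.02  1.58]
turn [-0.001 -0.006 -0.004] shift cm now-axes [ 0.05 -0.03  0.06] final-axes [ 0.05 -0.03  0.06]
knob top z 2414 [0.1519 0.1527 0.1532]
plate z 5409 [0.1012 0.1022 0.1032]
```

View pics/w9.png

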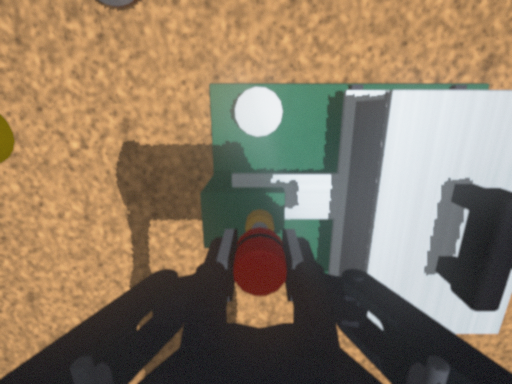

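The knob top is now at 0.152 m against 0.132 m at rest, so the lift is about 20 mm. It sits between both pads at (260,262), and the lid plate is still at 0.102 m. Handing in.

```bash
python3 -c "
from workcell import bot
print(bot.finish_job())"
```

```text
the job is handed in; nothing more can be done
None
```

The lid is home on the pan and released, and the gripper is holding the plunger fully up against its stop. I handed the job in at about 16.7 s; no verdict came back.

- **Lid:** After release, depth readings put the plate at 0.102 m at all four corners, so it lies flat at its seated height. Its centre measured about 2 mm from the pan's centre, and its yaw of -9.35° matched the pan's. The left-edge line fits in shadow were about 1° off the other edges for both pan and lid. I therefore placed the lid using the other edges.
- **Plunger:** The gripper rose 20.1 mm while holding the knob, and the knob top went from 0.132 m to 0.152 m. While I pulled, the force reached 16 N, above the spring's 9 N, which shows it met the stop. It then held steady at about 9 N with no slip seen.
- **Other things:** I saw nothing knocked or moved in the later pictures, but I did not measure each item's position.

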